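# Tilt the amber filter into the viewing panel's holder

## Task

Take the orange-tabbed amber filter frame out of the storage rack and fit it on the lit viewing panel: lean its top outward, tip its lower edge into the slot at the foot of the panel, then straighten it back under the two top ears until it rests flat against the panel, fully down in the slot, and let go. Leave the blue filter in the rack and do not disturb the film can, the white film core or the loupe.

Things in the scene. Friction and masses are not known exactly. Their poses are not given: they have to be found in the camera images.
- amber_center (a point): (All sizes in mm.) Amber filter: rigid black frame 150 wide (y) x 110 high (z) x 8 thick (x) with an amber pane, about 0.2 kg; front and back alike. Point: centre of the frame without its tab, 55 above the lower edge; z runs up towards the tab. At the start it stands upright and loose in one of the rack's two slots.
- amber_tab (a point): Orange flat tab of the amber filter, to hold it by: 40 wide (y), 45 high (z), 8 thick (x), rising in the frame's plane from the middle of its top edge. Point: centre of the tab, 77.5 above the frame's centre; axes as the frame's.
- blue_center (a point): Blue filter: same frame and tab in blue, standing in the rack's other slot; point and axes as for the amber one. To be left there.
- rack_top (a point): Storage rack, fixed: dark base 130 (x) x 172 (y) x 8 high with two parallel aluminium slots along its y, centred 35 either side of the middle in x. Each slot is 12 wide, 157 long, 30 deep, floor 8 above the table; a filter lifts straight up out of it. Point: centre of the rack at the slots' rims, 38 above the table.
- slot (a point): Slot at the foot of the lit panel, fixed. In mm. Point: middle of the corner where slot floor meets lit face, 38 above the table. x: straight out of the face, y: along the slot, z: up along the face, leaning back 0.17 rad from vertical. Floor z=0; face x=0; front wall at x=14 up to z=10, then flaring at 45 degrees to x=26, z=22. End cheeks, up to z=30, leave y=-80 to 80 free.
- ears (a point): Two aluminium ears over the top of the panel, fixed, axes as the slot's. Point: midway between them, under their tips, at x=20, z=118 in the slot's axes. They span y=55 to 77 on either side, x=-12 to 20, and are 5 thick. A filter cannot go straight down along the face: tilt its top out, put it in the slot, swing it back beneath them.
- panel (a point): Lit viewing panel, fixed: grey slab 170 wide, 25 thick, with a cream face, top edge at z=100 in the slot's axes, on a black foot 190 wide. Point: centre of the lit face, 52 up from the slot's floor; axes as the slot's. A filter that is home lies back against it by its own weight, tab standing up between the ears.
- can_center (a point): Film can lying flat, aluminium, 120 across, 30 high; point at its centre. Leave alone.
- core_center (a point): White plastic film core (ring), 74 across, 35 high, standing on the table; point at its centre. Leave alone.
- loupe_center (a point): Black magnifier loupe, 48 across, 62 high, standing; point at its centre. Leave alone.
Not all that is in view belongs to the job. What is meant by the part that bears amber_center is not red, and is the larger of those in its own colour. What is shaped like the part that bears rack_top but brown is not meant.

How it is judged:
By the outcome, as a careful person would: the job done as asked, in the order asked, and still so for the second after the job is handed in, with the robot touching nothing.
It also fails if it takes over 48 s, if anything falls off the work surface, if the arm or the gripper's body presses on something with over 40 N, if the wrist force passes 120 N, or if a joint passes its speed limit or range.

## Robot

A 7-joint arm with a two-finger parallel gripper is mounted at the origin on the work surface. World frame = base frame: x ahead of the robot, y to its left, z up, the work surface at z = 0. Lengths are in m, angles in rad, forces in N, time in s.
With the tool pointing down it reaches from about 0.4 to 0.925 m from the base axis. Payload 5.6 kg.
Tool frame: the origin (TCP) lies midway between the tips of the shut fingers; the grasp point (between the pads) lies robot.pinch_z behind it (robot.pinch_z is the distance from the TCP to the grasp point, in m); z points along the fingers, y is the direction in which the jaws open and shut (so a half turn about z gives the same grasp; the last joint's range is limited). The gripper opens to 85 mm and grips with 20 to 120 N. Pads are 22 mm wide; open, the fingers measure 114 mm over their backs; the gripper's body (76 mm by 85 mm) begins 54 mm behind the grasp point. The pads swing forward as they close: fully open they stand 13 mm farther back than shut.
Start: joints at [1.076, 0.468, -0.012, 1.603, 0.006, 1.071, -0.056], TCP at [0.284, -0.585, 0.231] pointing down, gripper open.
Joint ranges: [-2.53, 2.53], [-0.31, 2.02], [-1.57, 1.55], [0.28, 2.44], [-1.29, 4.43], [0.15, 1.84], [-2.92, 2.92]. Speed limits (rad/s): [2.57, 2.57, 3.14, 3.14, 3.14, 3.14, 3.14].

## Interface

Orientations are given as a unit quaternion [w, x, y, z].
In Python, from station import robot gives the robot as it stands.
- The arm moves only by the shell command python3 -m pendant 'ROWS' [OPENING] [FORCE]. ROWS is a JSON object of lists of equal length, an entry for each row: "offset": the shift along the tool's x, y, z in cm, a list of three; "twist": the turn about the tool's z in degrees. In form: {"offset": [[dx, dy, dz], ...], "twist": [twist, ...]}. A call has 1 to 20 rows; each row shifts and turns the commanded pose from where the row before left it, along the tool's axes as they then stand; what a row does not reach is not made up. A row lasts 1/10 s, in which the tool goes at most 50 mm and 8.59 degrees, less where a joint would pass 70% of its speed; a pose out of reach is approached as far as the arm can. A call with a gripper value outside its range is refused whole. OPENING is the opening, from 0 (shut) to 1 (fully open), set as the call begins (- or left out, the last holds). The fingers move at their own pace and stop on an object; FORCE is the grip in N (left out, the last holds). Time passes only in rows, so rows that do not move let the fingers close. It gives the time, the measured TCP pose, the force and the opening at its end, in the units of the state.
- robot.observe(): the state, without advancing time (a new reading comes with each control period).
- robot.grab_frame(name): name is "scene" or "top" or "wrist"; returns the picture (384x512x3 uint8, red, green, blue); there is no depth.
- robot.camera_params(name): a dict with "fx", "fy", "cx", "cy" (pixels), "k1" (the pictures are not rectified: a ray, as slopes to the right and down, at radius r is drawn at 1 + k1 r^2 times it, then the intrinsics apply), "R" (3x3) and "t" (3): a world point X has camera coordinates R X + t. Camera axes: x right, y down, z forward; pixel columns grow to the right and rows downward; lengths in m; the calibration is good to about 2 mm. A picture is of the moment at which its call begins: read the wrist's pose just before it. camera_params takes no time and is no camera call; for the wrist camera it gives the pose at the moment of the call.
- robot.sign_off(): hands the job in, once; it reports no verdict.
The state is a dict: "time": time; "joint_positions": joint angles; "joint_velocities": joint speeds; "effort": joint torques, N m; "tcp_pos": TCP position; "ee_rot": TCP orientation; "wrist_force": force on the tool from outside, world axes, zero at the start; "moment": the same for the moment, N m; "finger_gap": finger opening in m.
Only numpy, scipy, OpenCV 4.12 (cv2) and the standard library are available. Lean on these libraries where they do the work, as an engineer would, in place of code of your own. Each camera call takes 0.05 s, during which the arm holds its last target. There are 200 camera calls.

## Working session

There is one attempt and no reset: what is moved stays moved. The work goes in short steps, Python scripts to look and compute and a shell command to move; the robot and the scene stay as the last step left them, time stands still between calls to the robot, and variables do not carry over. Pictures are saved under pics/ and viewed, about 8 in all and at most 12, crops included, and the job is handed in when it is done.

```bash
ls; mkdir -p pics; cat > h.py <<'E'
import numpy as np, cv2
from station import robot
def snap(n,f):
    p=robot.camera_params(n); im=robot.grab_frame(n); cv2.imwrite(f'pics/{f}.png',im[:,:,::-1]); np.savez(f'pics/{f}.npz',im=im,**p); return im,p
def load(f):
    d=dict(np.load(f'pics/{f}.npz')); return d.pop('im'),d
def K(p): return np.array([[p['fx'],0,p['cx']],[0,p['fy'],p['cy']],[0,0,1.]]),np.array([p['k1'],0,0,0,0.])
def ray(p,uv):
    k,d=K(p); x=cv2.undistortPoints(np.array([[uv]],float),k,d)[0,0]
    R=np.array(p['R']);return -R.T@np.array(p['t']), R.T@np.array([x[0],x[1],1.])
def onz(p,uv,z):
    o,v=ray(p,uv); return o+v*(z-o[2])/v[2]
def proj(p,X):
    k,d=K(p); R=np.array(p['R']); return cv2.projectPoints(np.atleast_2d(X).astype(float),cv2.Rodrigues(R)[0],np.array(p['t'],float),k,d)[0][:,0]
def tri(obs):
    A=np.zeros((3,3));b=np.zeros(3)
    for p,uv in obs:
        o,v=ray(p,uv);v/=np.linalg.norm(v);P=np.eye(3)-np.outer(v,v);A+=P;b+=P@o
    return np.linalg.solve(A,b)
E
python3 - <<'E'
from h import *
a,_=snap('scene','s0');b,_=snap('top','t0')
for n in('scene','top','wrist'):
    p=robot.camera_params(n);print(n,p['fx'],p['k1'],-np.array(p['R']).T@np.array(p['t']))
print(robot.pinch_z,robot.observe())
E
```

```text
pics
scene 485.1889393747595 -0.036496362193716166 [0.84530617 0.45423998 0.9152728 ]
top 378.37405480475354 -0.10502593590799594 [ 0.44267318 -0.02273581  0.92586758]
wrist 267.4720679215627 -0.028809955760132077 [ 0.34716067 -0.55381684  0.37440101]
0.0187 {'time': 0.1, 'joint_positions': array([ 1.07598006,  0.46828524, -0.01157524,  1.60353198,  0.00597812,
        1.07140629, -0.05628016]), 'joint_velocities': array([ 0.00193743, -0.00288431,  0.00064631, -0.00379808, -0.00013146,
       -0.00056068,  0.00069992]), 'effort': array([ 5.08033645e-04, -5.33517051e+01,  2.11787625e-02, -2.51963943e+01,
        1.14925427e-02,  4.36120026e-03,  2.57102585e-05]), 'tcp_pos': array([ 0.28350157, -0.58435745,  0.23043589]), 'ee_rot': array([-7.63995309e-04,  9.74599713e-01,  2.23952591e-01, -2.31352938e-04]), 'wrist_force': array([-0.02865717, -0.05385841,  0.19652814]), 'moment': array([ 0.05821251, -0.03385063,  0.00048888]), 'finger_gap': 0.08545468811862618}
```

View pics/s0.png

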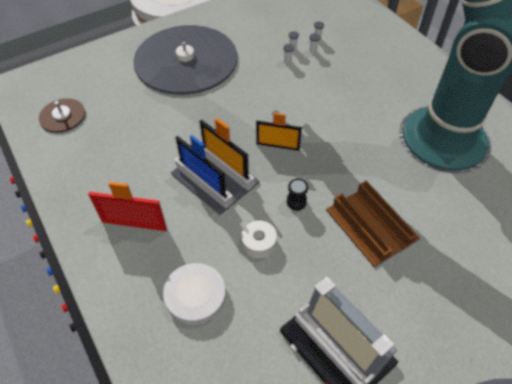

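View pics/t0.png

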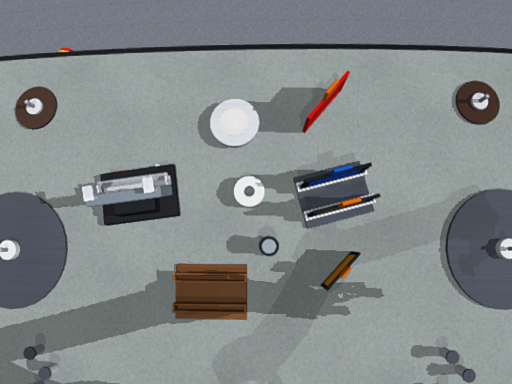

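```bash
python3 - <<'E'
from h import *
for f in('s0','t0'):
    im,p=load(f);print(f,np.round(p['R'],3).tolist(),proj(p,[[0,0,0],[.1,0,0],[.44,0,0],[.44,.1,0]]).round().tolist())
s,_=load('s0');t,_=load('t0')
A=cv2.resize(s[275:384,270:400],(520,436),interpolation=3)
B=cv2.resize(t[155:235,70:190],(600,400),interpolation=3)[:, :]
C=cv2.resize(s[110:215,165:310],(580,420),interpolation=3)
D=np.zeros((600,800,3),np.uint8)
D[:300,:358]=cv2.resize(A,(358,300));D[:300,360:800]=cv2.resize(B,(440,300));D[300:,:414]=cv2.resize(C,(414,300))
D[300:,416:800]=cv2.resize(t[150:225,285:381],(384,300),interpolation=3)
cv2.imwrite('pics/c1.png',D[:,:,::-1])
E
```

```text
s0 [[-0.847, 0.532, 0.002], [0.435, 0.694, -0.574], [-0.307, -0.485, -0.819]] [[444.0, 137.0], [415.0, 153.0], [303.0, 214.0], [330.0, 246.0]]
t0 [[-0.004, -1.0, -0.027], [-0.99, 0.008, -0.143], [0.143, 0.026, -0.989]] [[255.0, 429.0], [255.0, 387.0], [255.0, 244.0], [214.0, 244.0]]
```

View pics/c1.png

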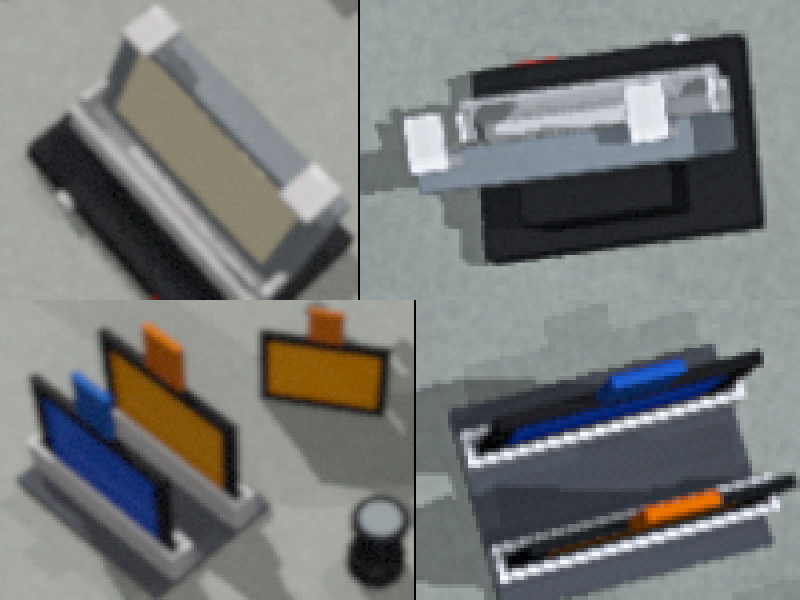

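Candidates for the amber filter: framed amber in the rack (scene 224,150), small free-standing amber (278,135), red frame (128,210). By the description it is the larger amber one, in the rack at (224,150). The crop confirms it: orange tab, in the aluminium rack, in the slot nearer the robot. The panel's lit face looks away from the robot (+x), ears on top. Rough positions next.

```bash
python3 - <<'E'
from h import *
s,ps=load('s0');t,pt=load('t0')
d=lambda x,y:(285+(x-416)/4,150+(y-300)/4)
b=lambda x,y:(70+(x-360)/3.667,155+y/3.75)
a=lambda x,y:(270+x/2.754,275+y/2.754)
c=lambda x,y:(165+x/2.855,110+(y-300)/2.855)
P=np.round
print('tab top',P(onz(pt,d(682,503),.163),3),P(tri([(pt,d(682,503)),(ps,c(163,337))]),3))
e1=tri([(pt,b(425,142)),(ps,a(313,190))]);e2=tri([(pt,b(646,112)),(ps,a(150,30))])
print('ears',e1,e2,(e1+e2)/2)
l,r=onz(pt,d(500,560),.038),onz(pt,d(775,492),.038);print('amber rim',l,r,np.degrees(np.arctan2(l[0]-r[0],r[1]-l[1])))
l,r=onz(pt,b(463,110),.068),onz(pt,b(725,72),.068);print('cheeks',l,r)
o=robot.observe();q=o['ee_rot'];from scipy.spatial.transform import Rotation as Ro
R=Ro.from_quat([q[1],q[2],q[3],q[0]]).as_matrix();print(R.round(3))
pw=robot.camera_params('wrist');print(np.array(pw['R'])@R, R.T@(-np.array(pw['R']).T@pw['t']-o['tcp_pos']))
E
```

```text
tab top [ 0.525 -0.201  0.163] [ 0.525 -0.201  0.162]
ears [0.54535229 0.34847311 0.16059841] [0.56276172 0.21798573 0.15749472] [0.55405701 0.28322942 0.15904657]
amber rim [ 0.50629961 -0.12170046  0.038     ] [ 0.54501804 -0.2859818   0.038     ] -166.7383340750074
cheeks [0.57864252 0.36803886 0.068     ] [0.60099002 0.19600387 0.068     ]
[[ 0.9    0.437 -0.001]
 [ 0.437 -0.9    0.001]
 [-0.    -0.002 -1.   ]]
[[-2.06097168e-04  9.99999639e-01 -8.23929198e-04]
 [-9.60795388e-01 -4.26458386e-04 -2.77258076e-01]
 [-2.77258327e-01  7.34485269e-04  9.60795129e-01]] [ 7.05896713e-02  8.26061746e-05 -1.43973112e-01]
```

```bash
python3 -m pendant '{"offset":[[0,0,-1],[0,0,-1],[0,0,-1],[0,0,-1],[0,0,-1],[0,0,-1],[0,0,-1],[0,0,-1],[0,0,-1],[0,0,-1]],"twist":[-8,-8,-8,-8,-8,-8,-8,-8,-8,-5.4]}' 0.6
python3 -m pendant '{"offset":[[3,3,0],[3,3,0],[3,3,0],[3,3,0],[3,3,0],[3,3,0],[3,3,0],[3,3,0],[3,3,0],[3,3,0],[1,1.7,0],[0.7,0.6,0],[0,0,0],[0,0,0]],"twist":[0,0,0,0,0,0,0,0,0,0,0,0,0,0]}'
python3 - <<'E'
from h import *
o=robot.observe();print(o['tcp_pos'],o['ee_rot'])
im,p=snap('wrist','w1');cv2.imwrite('pics/w1b.png',cv2.resize(im,(800,600),interpolation=3)[:,:,::-1])
E
```

```text
time: 1.1
tcp_pos: [0.2835, -0.5846, 0.3311]
ee_rot: [-0.0, 0.619, 0.786, 0.0]
wrist_force: [-0.0, 0.1, -0.5]
finger_gap: 0.0513
time: 2.5
tcp_pos: [0.5244, -0.2035, 0.3309]
ee_rot: [-0.0, 0.621, 0.784, -0.001]
wrist_force: [-0.2, -0.1, -0.5]
finger_gap: 0.0512
[ 0.52439712 -0.2034633   0.33090316] [-2.85321067e-04  6.21295009e-01  7.83576492e-01 -5.58623663e-04]
```

View pics/w1b.png

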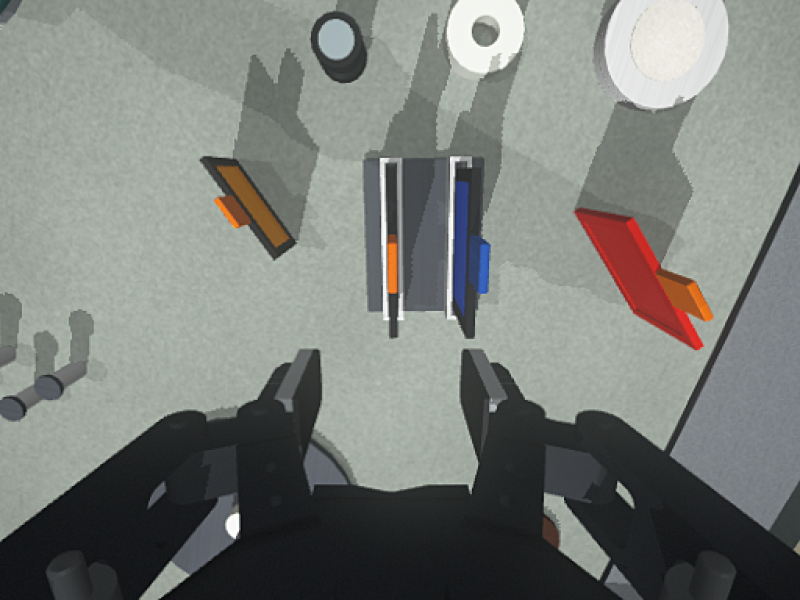

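The wrist view shows the amber filter nearly edge-on below the jaws: tab at (392,265) and blue filter at (470,250), in the 800x600 image. The rack slots run vertically in the image. Now I measure the tab.

```bash
python3 - <<'E'
from h import *
im,p=load('w1')
m=((im[:,:,0]>180)&(im[:,:,2]<90)&(im[:,:,1]<150)).astype(np.uint8)
n,l,st,c=cv2.connectedComponentsWithStats(m)
for i in range(1,n):
    if st[i,4]>40: print(st[i],c[i])
i=min(range(1,n),key=lambda i:np.hypot(*(c[i]-[251,170])))
ys,xs=np.where(l==i);f=np.polyfit(ys,xs,1)
y0,y1=ys.min(),ys.max()
for y in(y0,y1,(y0+y1)/2):print(y,np.polyval(f,y),onz(p,(np.polyval(f,y),y),.163).round(4))
# rim rows of the slot, amber: bright pixels profile
for r in(110,180,195):print(r,im[r,238:266].sum(1)//3)
o=robot.observe();pw=proj(p,[o['tcp_pos']]);print(pw)
E
```

```text
[137 126  16  20  75] [144.45333333 135.78666667]
[401 140  21  36 198] [411.14646465 156.18686869]
[374 142  33  56  88] [390.71590909 170.39772727]
[248 156   6  32 188] [250.52659574 171.18617021]
[439 180  17  26 155] [447.61290323 192.67741935]
[430 195  20  29 168] [440.67857143 210.01190476]
156 250.45636911731893 [ 0.521  -0.1853  0.163 ]
187 250.59972490865505 [ 0.5298 -0.2222  0.163 ]
171.5 250.52804701298697 [ 0.5253 -0.2034  0.163 ]
110 [104 103 105 100  87 211 228 239 146  50  54  56  58  58  52  59 138 158
 164 100  65  74  73  73  72  74  73  73]
180 [105 104 101 102 102  96 102 223 249 166 124 134 135 134 134 127  78 141
 163 144  91  71  74  74  73  91  97  95]
195 [103 103 100 102 103  98  81 240 243 247 147  54  63  65  65  59  55 210
 235 190 101  82  95  95  96  94 102 104]
[[249.12443273 234.61540889]]
```

```bash
python3 -m pendant '{"offset":[[0,0.1,3],[0,0,4],[0,0,4],[0,0,4],[0,0,3],[0,0,2],[0,0,0.7],[0,0,0],[0,0,0]],"twist":[0,0,0,0,0,0,0,0,0]}'
python3 -m pendant '{"offset":[[0,0,0],[0,0,0],[0,0,0],[0,0,0],[0,0,0],[0,0,0],[0,0,0],[0,0,0]],"twist":[0,0,0,0,0,0,0,0]}' 0 70
```

```text
time: 3.45
tcp_pos: [0.5268, -0.2027, 0.1254]
ee_rot: [0.001, 0.621, 0.784, 0.0]
wrist_force: [-0.3, -0.1, 0.3]
finger_gap: 0.0512
time: 4.25
tcp_pos: [0.5266, -0.2021, 0.1251]
ee_rot: [0.001, 0.621, 0.784, -0.0]
wrist_force: [-1.5, -0.0, 6.9]
finger_gap: 0.007
```

```bash
python3 -m pendant '{"offset":[[0,0,-1],[0,0,-2],[0,0,-2],[0,0,-3],[0,0,-3],[0,0,-3],[0,0,-3],[0,0,-3],[0,0,-2],[0,0,-0.5]],"twist":[0,0,0,0,0,0,0,0,2.8,2.8]}'
python3 -m pendant '{"offset":[[2,0.7,0],[3,1.2,0],[3.5,1.3,0],[3.5,1.3,0],[3.5,1.3,0],[3.5,1.3,0],[3.5,1.3,0],[3.5,1.3,0],[3.5,1.3,0],[3.5,1.3,0],[3.5,1.3,0],[3.5,1.3,0],[3.5,1.3,0],[3,1.2,0],[2.4,0.9,0],[1,0.4,0],[0,0,0],[0,0,0]],"twist":[0,0,0,0,0,0,0,0,0,0,0,0,0,0,0,0,0,0]}'
python3 - <<'E'
from h import *
o=robot.observe();print(o['tcp_pos'],o['ee_rot'],o['wrist_force'])
im,p=snap('wrist','w2');cv2.imwrite('pics/w2b.png',cv2.resize(im,(800,600),interpolation=3)[:,:,::-1])
snap('top','t2')
E
```

```text
time: 5.25
tcp_pos: [0.5271, -0.2017, 0.3524]
ee_rot: [0.002, 0.659, 0.752, 0.001]
wrist_force: [-0.2, -0.6, -1.7]
finger_gap: 0.0073
time: 7.05
tcp_pos: [0.645, 0.3162, 0.3491]
ee_rot: [0.0, 0.659, 0.753, -0.001]
wrist_force: [1.4, -0.6, -1.5]
finger_gap: 0.0072
[0.64504247 0.31619753 0.34910744] [ 3.75457481e-04  6.58536428e-01  7.52548496e-01 -6.26950252e-04] [ 1.37448242 -0.61276259 -1.49417873]
```

View pics/w2b.png

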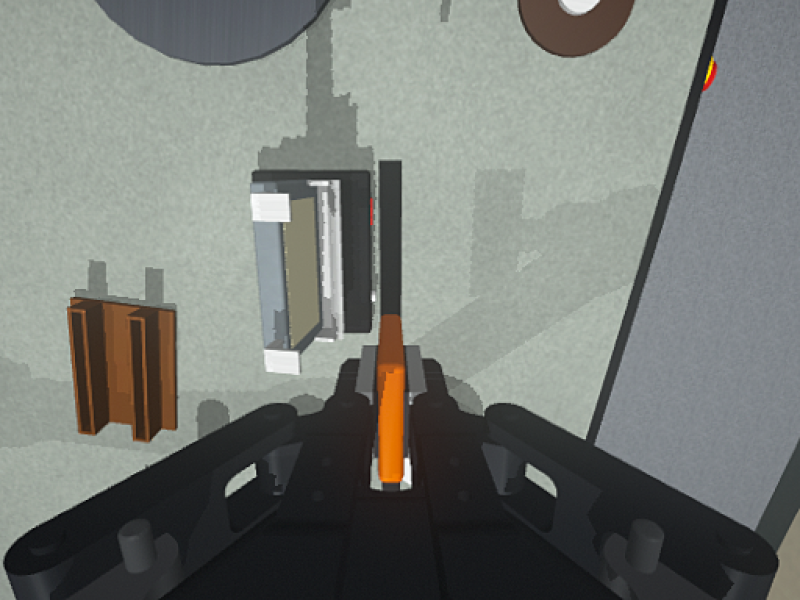

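The frame hangs squarely between the pads. The panel is in view at left: ears at (270,207) and (282,361), slot front rim near x≈340 (800x600 image). I zoom in for exact edges.

```bash
python3 - <<'E'
from h import *
im,p=load('w2')
c=im[104:246,150:250];cv2.imwrite('pics/c2.png',cv2.resize(c,(420,596),interpolation=0)[:,:,::-1])
g=im.astype(int).sum(2)//3
for r in(130,136,225,235):print(r,160,g[r,160:195])
for r in(125,150,180,205):print(r,195,g[r,195:245])
for k in(170,180,185):print('col',k,115,g[115:145,k],'|220',g[220:245,k])
E
```

```text
130 160 [207 247 249 248 248 246 233 234 235 235 235 234 235 235 234 235 235 235
 235 235 235 235 236 242 220 131 115 127 125 125 126 125 125 125 124]
136 160 [170 206 248 242 241 239 237 238 238 238 238 238 238 238 238 238 238 238
 238 238 238 237 238 241 241 181 104 122 126 126 125 126 126 125 124]
225 160 [174 174 170 170 170 172 175 172 192 229 235 235 236 238 239 241 242 243
 245 247 251 254 254 253 252 251 247 241 234 230 187 113  73 113 165]
235 160 [171 171 171 167 162 163 168 173 171 178 218 241 242 239 238 233 235 235
 235 235 236 236 236 236 236 236 236 236 235 238 245 183 127 170 181]
125 195 [ 80  80  79  77  77  78  79  71 131 153 141 198 225 231 179 119 115 116
 110 137 186 211 140  53  52  56  55  55  56  54  60  61  60  61  61  59
  59  60  61  60  56  45  82 111 109 153 173 113  56  56]
150 195 [126 125 126 126 125 128 113  87  72 134 150 137 199 221 225 186 161 180
 183 184 203 215 204 119  47  54  56  56  54  55  60  61  61  60  60  64
  64  64  65  66  59  48  79 102 155 164 181 135  69  51]
180 195 [125 126 125 124 124 124 126 130  95  71 111 209 228 223 221 225
[... 380 characters left out ...]
 119 119 117 112 125 246 243 239 241 238 234 235 236 235
 234 232 239 238 238 234 235 242 231 159 155 157] |220 [162 144 117 157 252 235 237 239 245 243 241 240 245 234 224 218 218 208
 161 168 168 169 167 168 171]
col 180 115 [ 76  90  88  84  84  84  84  74  96 250 245 240 242 237 234 235 235 236
 236 233 239 238 239 236 232 241 255 108  66  73] |220 [110 110 108 115 173 251 239 240 233 231 233 233 232 233 237 236 233 236
 233 162 166 170 172 170 168]
col 185 115 [ 82  92  88  84  84  84  84  83  87 100  98  99 109 122 126 131 139 155
 164 169 181 181 186 195 183 193 216 127 122 126] |220 [ 71  71  72  92 142 251 239 239 235 231 233 234 232 231 236 236 234 233
 238 175 166 171 172 166 157]
```

View pics/c2.png

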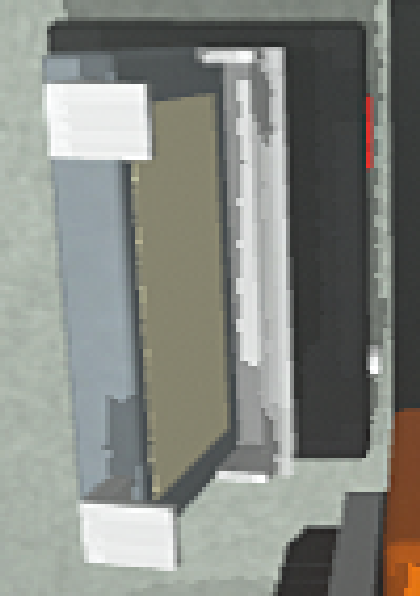

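```bash
cat > slot.py <<'E'
from h import *
from scipy.optimize import least_squares
def S(v,loc):
    x,y,z,w=v;c,s=np.cos(.17),np.sin(.17);h=np.array([np.cos(w),np.sin(w),0]);k=np.array([0,0,1.])
    B=np.stack([c*h+s*k,np.cross(k,h),-s*h+c*k],1);return np.array([x,y,z])+np.atleast_2d(loc)/1000@B.T
E
python3 - <<'E'
from slot import *
im,p=load('w2')
# ear bottom-front edge pixels (u at row v), ear row limits
tips=[(184.34,130),(185.0,136),(190.1,226),(191.0,235)]
o=[onz(p,t,.1577) for t in tips];print(np.round(o,4))
w=np.arctan2(-(o[0]-o[3])[0],(o[0]-o[3])[1])
print('yaw ears',np.degrees(w))
corner=[(203,150),(204,180),(205,205)]
r=[onz(p,t,.038) for t in corner];print('corner line',np.round(r,4),np.degrees(np.arctan2(-(r[0]-r[2])[0],(r[0]-r[2])[1])))
rim=[(217.05,125),(217.92,150),(218.62,180),(219.3,205)]
q=[onz(p,t,.0641) for t in rim];print('rim line',np.round(q,4),np.degrees(np.arctan2(-(q[0]-q[3])[0],(q[0]-q[3])[1])))
# ear ends in y, top surface z
ze=.1615
e=[onz(p,(180,v),ze) for v in(123.6,141.5,224.3,238.6)];print('ear ends',np.round(e,4))
E
```

```text
[[0.5591 0.3519 0.1577]
 [0.5604 0.3447 0.1577]
 [0.5753 0.2244 0.1577]
 [0.5774 0.211  0.1577]]
yaw ears 7.416599216105104
corner line [[0.5655 0.3103 0.038 ]
 [0.5717 0.2579 0.038 ]
 [0.5775 0.2115 0.038 ]] 6.913128184267871
rim line [[0.588  0.3567 0.0641]
 [0.5933 0.3178 0.0641]
 [0.5995 0.2684 0.0641]
 [0.605  0.2248 0.0641]] 7.334202564534467
ear ends [[0.5542 0.3592 0.1615]
 [0.5556 0.3377 0.1615]
 [0.5623 0.2269 0.1615]
 [0.5635 0.2055 0.1615]]
```

Ear tips, slot corner and rim agree: yaw 7.3°, face corner at h=0.600 along the outward normal, middle at l≈0.2085. A world-vertical frame leans 0.17 rad out from the face, which is just the lean needed to clear the ears, with about ±2 mm of room. I move above the slot.

```bash
python3 -m pendant '{"offset":[[-0.3,-1.5,0],[-0.6,-2,0],[-0.6,-2,0],[-0.4,-1.5,0],[-0.2,-0.5,0],[0,0,1],[0,0,2],[0,0,2],[0,0,1],[0,0,0.2],[0,0,0],[0,0,0]],"twist":[0,0,0.3,0,0,0,0,0,0,0,0,0]}'
python3 - <<'E'
from slot import *
o=robot.observe();t=o['tcp_pos'];q=o['ee_rot'];w=np.radians(7.3);h=np.array([np.cos(w),np.sin(w)]);l=np.array([-h[1],h[0]])
print(t,'h',t[:2]@h,'l',t[:2]@l,'yaw',np.degrees(2*np.arctan2(q[2],q[1]))-90,o['wrist_force'])
im,p=snap('wrist','w3');im2,p2=snap('scene','s3')
v=np.array([*(h*.6001+l*.2085),.038,w])
pts=S(v,[[20,77,118],[20,55,118],[20,-55,118],[20,-77,118],[0,80,0],[0,-80,0]]);print(proj(p,pts).round(1).tolist());print(proj(p2,pts).round(1).tolist())
D=np.zeros((600,800,3),np.uint8);D[:,:400]=cv2.resize(im[60:260,180:313],(400,600),interpolation=0);D[:,402:800]=cv2.resize(im2[200:384,278:400],(398,600),interpolation=0)
cv2.imwrite('pics/c3.png',D[:,:,::-1])
E
```

```text
time: 8.35
tcp_pos: [0.5738, 0.2874, 0.2882]
ee_rot: [0.0, 0.66, 0.751, 0.001]
wrist_force: [0.2, -0.4, -2.2]
finger_gap: 0.0069
[0.57382847 0.28739027 0.28815807] h 0.6056943985959086 l 0.212147525669092 yaw 7.377993631736814 [ 0.17416204 -0.40561953 -2.21398181]
[[243.5, 107.2], [243.6, 129.9], [244.1, 230.1], [244.2, 247.7], [245.4, 106.0], [245.7, 211.9]]
[[380.7, 354.9], [370.4, 344.2], [322.4, 294.5], [313.5, 285.2], [367.6, 377.1], [306.3, 310.9]]
```

View pics/c3.png

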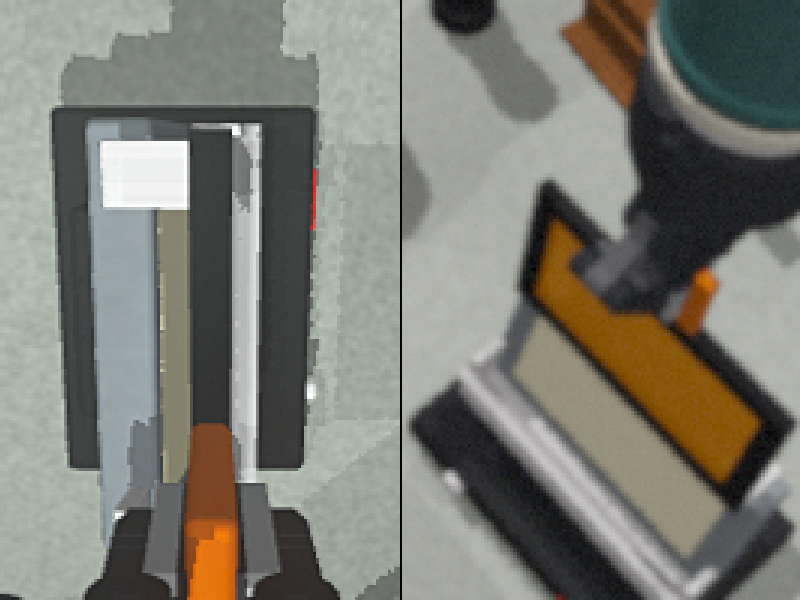

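The frame hangs just in front of the ear tips (ear edge at col ≈242.8, frame's back edge ≈243.3 but nearer the camera) and within the cheeks. The prediction fits within 0.7 px. Descending in steps, watching force.

```bash
python3 -m pendant '{"offset":[[-0.25,-0.03,0.5],[0,0,1.5],[0,0,2],[0,0,2],[0,0,2],[0,0,1.5],[0,0,0.8],[0,0,0.5],[0,0,0],[0,0,0]],"twist":[0,0,0,0,0,0,0,0,0,0]}'
python3 - <<'E'
from slot import *
o=robot.observe();t=o['tcp_pos'];w=np.radians(7.3);h=np.array([np.cos(w),np.sin(w)]);l=np.array([-h[1],h[0]])
print('h',t[:2]@h,'l',t[:2]@l,o['wrist_force'],o['moment'])
E
```

```text
time: 9.45
tcp_pos: [0.5739, 0.2843, 0.1791]
ee_rot: [0.0, 0.66, 0.751, 0.0]
wrist_force: [4.8, 1.3, -4.8]
finger_gap: 0.0071
h 0.6053892077865233 l 0.20906773411146082 [ 4.75948882  1.34315755 -4.76823155] [ 0.15035056 -1.20354613 -0.09965042]
```

```bash
python3 -m pendant '{"offset":[[0,0,0],[0,0.1,0],[0,0,0],[0,0,0]],"twist":[0,0,0,0]}'
python3 - <<'E'
from slot import *
o=robot.observe();t=o['tcp_pos'];w=np.radians(7.3);h=np.array([np.cos(w),np.sin(w)]);l=np.array([-h[1],h[0]])
print('h',t[:2]@h,'l',t[:2]@l,o['wrist_force'],o['moment'])
E
```

```text
time: 9.85
tcp_pos: [0.574, 0.2844, 0.1792]
ee_rot: [-0.0, 0.66, 0.751, -0.0]
wrist_force: [2.2, -0.7, -3.2]
finger_gap: 0.0074
h 0.6055296988298853 l 0.20914410508188436 [ 2.20601617 -0.69085133 -3.23604095] [ 0.01391697 -0.60210408 -0.14911014]
```

```bash
python3 -m pendant '{"offset":[[0,0.1,0],[0,0,0],[0,0,0],[0,0,0]],"twist":[0,0,0,0]}'
python3 - <<'E'
from slot import *
o=robot.observe();t=o['tcp_pos'];w=np.radians(7.3);h=np.array([np.cos(w),np.sin(w)]);l=np.array([-h[1],h[0]])
print('h',t[:2]@h,'l',t[:2]@l,o['wrist_force'],o['moment'])
E
```

```text
time: 10.25
tcp_pos: [0.5749, 0.2848, 0.1792]
ee_rot: [-0.0, 0.66, 0.751, -0.0]
wrist_force: [0.2, 0.5, -2.2]
finger_gap: 0.0076
h 0.6064477180376571 l 0.20948473829529923 [ 0.16876198  0.48295126 -2.21464928] [ 0.04980853 -0.00212445 -0.02115684]
```

Ear contact found at h≈0.6055; free now at 0.6064. I shift 1 mm further out and continue down.

```bash
python3 -m pendant '{"offset":[[0,0.1,0],[0,0,0.5],[0,0,0.5],[0,0,0.4],[0,0,0.3],[0,0,0],[0,0,0]],"twist":[0,0,0,0,0,0,0]}'
cat > st.py <<'E'
from slot import *
o=robot.observe();t=o['tcp_pos'];w=np.radians(7.3);h=np.array([np.cos(w),np.sin(w)]);l=np.array([-h[1],h[0]])
print('h',(t[:2]@h).round(4),'l',(t[:2]@l).round(4),'z',t[2].round(4),o['wrist_force'].round(1),o['moment'].round(2))
E
python3 st.py
python3 -m pendant '{"offset":[[0,0,0.2],[0,0,0.2],[0,0,0.2],[0,0,0],[0,0,0]],"twist":[0,0,0,0,0]}'; python3 st.py
```

```text
time: 10.95
tcp_pos: [0.5763, 0.2849, 0.1622]
ee_rot: [-0.0, 0.66, 0.751, -0.0]
wrist_force: [-0.0, 0.4, -1.3]
finger_gap: 0.007
h 0.6078 l 0.2093 z 0.1622 [-0.   0.4 -1.3] [-0.03  0.    0.07]
time: 11.45
tcp_pos: [0.5765, 0.285, 0.1568]
ee_rot: [0.0, 0.66, 0.751, 0.0]
wrist_force: [-1.1, -1.2, 3.8]
finger_gap: 0.0074
h 0.608 l 0.2094 z 0.1568 [-1.1 -1.2  3.8] [-0.31  0.25  0.  ]
```

Touchdown at z 0.1568, as predicted. Now slide the lower edge back against the face.

```bash
python3 -m pendant '{"offset":[[0,-0.1,0],[0,-0.1,0],[0,-0.1,0.05],[0,-0.1,0],[0,0,0],[0,0,0]],"twist":[0,0,0,0,0,0]}'; python3 st.py
python3 -m pendant '{"offset":[[0,-0.1,0.1],[0,-0.1,0],[0,0,0],[0,0,0]],"twist":[0,0,0,0]}'; python3 st.py
```

```text
time: 12.05
tcp_pos: [0.5733, 0.2846, 0.1564]
ee_rot: [0.001, 0.66, 0.751, 0.001]
wrist_force: [2.9, 0.0, 5.6]
finger_gap: 0.0077
h 0.6048 l 0.2094 z 0.1564 [2.9 0.  5.6] [-0.01 -1.28 -0.  ]
time: 12.45
tcp_pos: [0.5726, 0.2845, 0.1564]
ee_rot: [0.001, 0.66, 0.751, 0.002]
wrist_force: [4.9, -0.2, 7.7]
finger_gap: 0.0075
h 0.6041 l 0.2094 z 0.1564 [ 4.9 -0.2  7.7] [-0.09 -1.81 -0.  ]
```

```bash
python3 -m pendant '{"offset":[[0,0,0],[0,0,0],[0,0,0],[0,0,0],[0,0,0]],"twist":[0,0,0,0,0]}' 0.35; python3 st.py
python3 -m pendant '{"offset":[[0,-0.3,0],[0,-0.3,0],[0,-0.3,0],[0,-0.3,0],[0,-0.3,0],[0,-0.3,0],[0,0,0],[0,0,0]],"twist":[0,0,0,0,0,0,0,0]}'; python3 st.py
python3 - <<'E'
from slot import *
im,p=snap('wrist','w4');im2,p2=snap('scene','s4')
D=np.zeros((600,800,3),np.uint8);D[:,:400]=cv2.resize(im[60:260,180:313],(400,600),interpolation=0);D[:,402:800]=cv2.resize(im2[200:384,278:400],(398,600),interpolation=0)
cv2.imwrite('pics/c4.png',D[:,:,::-1])
E
```

```text
time: 12.95
tcp_pos: [0.5698, 0.284, 0.1542]
ee_rot: [-0.0, 0.66, 0.751, -0.001]
wrist_force: [-0.1, 0.7, -0.0]
finger_gap: 0.0299
h 0.6013 l 0.2093 z 0.1542 [-0.1  0.7 -0. ] [ 0.01 -0.01 -0.01]
time: 13.75
tcp_pos: [0.5526, 0.2817, 0.1548]
ee_rot: [0.0, 0.66, 0.751, 0.0]
wrist_force: [0.3, 0.5, -0.2]
finger_gap: 0.0301
h 0.5839 l 0.2092 z 0.1548 [ 0.3  0.5 -0.2] [ 0.    0.03 -0.03]
```

View pics/c4.png

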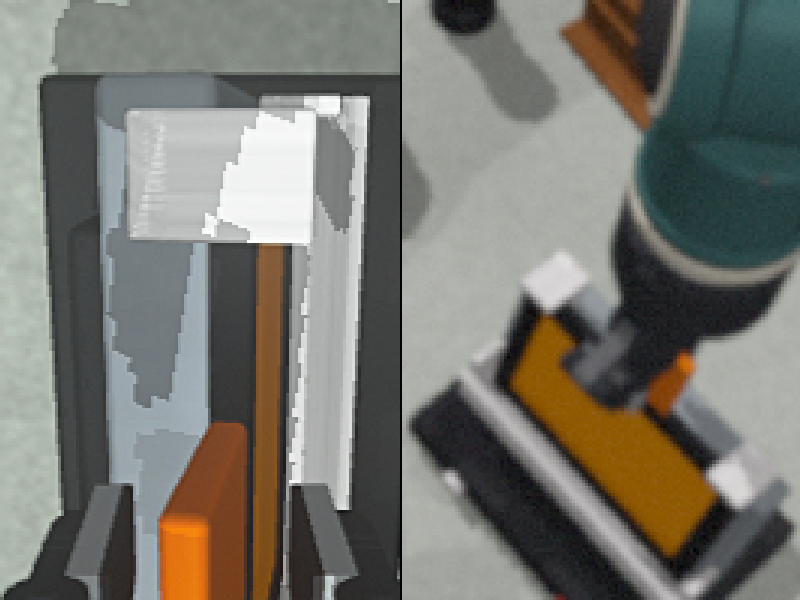

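The frame has swung back under the ears by its own weight and lies on the panel (tab leaning back at about (205,510) in the crop, lower edge in the slot). I give it a gentle seating push with the front finger.

```bash
python3 -m pendant '{"offset":[[0,-0.3,0],[0,-0.3,0],[0,-0.2,0],[0,-0.1,0],[0,0,0],[0,0,0]],"twist":[0,0,0,0,0,0]}'; python3 st.py
python3 -m pendant '{"offset":[[0,-0.1,0],[0,-0.1,0],[0,-0.1,0],[0,0,0],[0,0,0]],"twist":[0,0,0,0,0]}'; python3 st.py
```

```text
time: 14.45
tcp_pos: [0.5436, 0.2806, 0.1548]
ee_rot: [0.0, 0.66, 0.751, 0.0]
wrist_force: [1.0, 0.5, 0.5]
finger_gap: 0.03
h 0.5749 l 0.2092 z 0.1548 [1.  0.5 0.5] [ 0.01 -0.07 -0.01]
time: 14.95
tcp_pos: [0.5421, 0.2803, 0.155]
ee_rot: [0.001, 0.66, 0.751, 0.001]
wrist_force: [5.5, 1.6, -1.7]
finger_gap: 0.0298
h 0.5734 l 0.2092 z 0.155 [ 5.5  1.6 -1.7] [ 0.28 -1.21 -0.05]
```

Contact at h≈0.574, exactly where a flat-lying tab should be. Back off, rise and check.

```bash
python3 -m pendant '{"offset":[[0,0.3,0],[0,0.5,0],[0,0.3,0],[0,0,0],[0,0,-0.5],[0,0,-1],[0,0,-2],[0,0,-3],[0,0,-4],[0,0,-4],[0,0,-3],[0,0,0]],"twist":[0,0,0,0,0,0,0,0,0,0,0,0]}'; python3 st.py
python3 -m pendant '{"offset":[[0,3,0],[0,3,0],[0,3,0],[0,1,0],[0,0,0],[0,0,0]],"twist":[0,0,0,0,0,0]}'
python3 - <<'E'
from slot import *
im,p=snap('wrist','w5');im2,p2=snap('scene','s5');im3,p3=snap('top','t5')
w=np.radians(7.3);h=np.array([np.cos(w),np.sin(w)]);l=np.array([-h[1],h[0]])
v=np.array([*(h*.6005+l*.2085),.038,w])
c=S(v,[[8,y,z] for y,z in((-75,0),(75,0),(75,110),(20,110),(20,155),(-20,155),(-20,110),(-75,110))])
print(proj(p,c).round(1).tolist())
D=np.zeros((600,800,3),np.uint8)
cv2.polylines(im,[np.round(proj(p,c)).astype(np.int32)],True,(0,255,0),1)
D[:400]=cv2.resize(im[60:260,60:460],(800,400),interpolation=0);D[400:,:300]=cv2.resize(im2[70:384,40:440],(300,200),interpolation=2)
D[400:,400:800]=cv2.resize(im2[270:384,250:478],(400,200),interpolation=3)
cv2.imwrite('pics/c5.png',D[:,:,::-1])
E
```

```text
time: 16.15
tcp_pos: [0.5529, 0.2834, 0.3361]
ee_rot: [0.002, 0.66, 0.751, 0.004]
wrist_force: [-0.4, 0.4, -0.2]
finger_gap: 0.03
h 0.5844 l 0.2108 z 0.3361 [-0.4  0.4 -0.2] [ 0.05 -0.04  0.  ]
time: 16.75
tcp_pos: [0.6494, 0.2949, 0.3296]
ee_rot: [-0.001, 0.66, 0.752, -0.0]
wrist_force: [-0.9, -0.1, 0.5]
finger_gap: 0.0298
[[207.0, 199.3], [203.1, 108.2], [171.6, 107.5], [175.0, 154.1], [156.7, 160.7], [160.1, 196.3], [177.3, 185.5], [180.4, 225.4]]
```

View pics/c5.png

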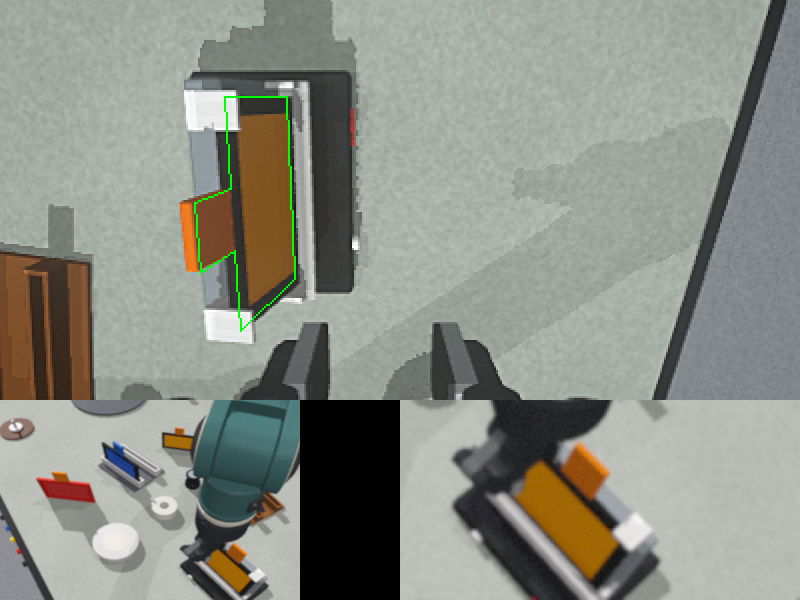

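The outline predicted for a filter fully home matches the picture: frame at crop (265,200), tab at (210,237) between the ears. Blue is still in the rack, and the can, core and loupe look undisturbed. Handing in.

```bash
python3 -c "
from station import robot
print(robot.sign_off(), robot.observe()['time'])"
```

```text
the job is handed in; nothing more can be done
the job is handed in; nothing more can be done
```

The amber filter is on the lit panel, fully down in the slot and flat against the face. I handed the job in about 17 s into the 48 s allowed.

**What I did:** The tool could not tilt, so I held the filter upright, which leans it 0.17 rad out from the face. I lowered it past the ears into the slot, slid its lower edge back to the face and let go. It swung back under the ears by its own weight, and I gave it one light push of about 5 N with the front finger.

**Last checks:**
- **Seating:** The frame reached the slot floor at the predicted height. The push met the tab where a flat-lying filter should be, and the outline drawn for a filter fully home matched the final wrist picture.
- **Surroundings:** By eye in the final scene picture, the blue filter is still in the rack and the film can, core and loupe look undisturbed. The gripper is clear of everything.
- **Disagreements:** The frame brushed the ears at about 5 N on the way down, so they stood about 1.5 mm further out than the cameras said. I shifted 2 mm outward and carried on. The scene camera's ear corners also differed by about 2 pixels from the wrist-based estimate.

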